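# Snap the retaining ring into the groove of the drive shaft

### The job

Squeeze the handles of the ring pliers so that the split ring at their lower end spreads, and lift them off the storage stand. Lower the spread ring over the head of the short grooved shaft (not the taller plain one) down to the groove, and let go so that the ring closes in the groove under the head; leave the pliers standing upright there.

Things in the scene. Friction and masses are not known exactly. Their poses are not given: they have to be found in the camera images.
- clip_grip (a point): Grip point of the loose upright ring pliers (130 mm tall, 0.11 kg), midway between their grey handles; z up. Handles lie on the +y and -y sides, are squeezed along y; each a flat 22 mm (x) by 6 mm, from 22 mm below to 18 mm above this point. Over their outsides: at rest 50 mm here, 62 mm at the top; fully squeezed 26 mm. A full squeeze takes about 10 N against a spring.
- clip_ring (a point): Centre of the split steel ring under the pliers' pivot, 102 mm straight below clip_grip, same axes. 8 mm round bar, bore 20 mm, outside 36 mm; underside 4 mm below this point. The squeeze swings each half ring 17 mm out along y and 5 mm up: a 26 mm shaft passes with 8 mm to spare each side. Let go, it springs shut.
- clip_left (a joint): Opening of the pliers (both limbs move alike): 0 ring closed, 0.30 rad ring fully spread (handles squeezed to the stop).
- stand: Fixed storage stand on which the pliers start, origin under its centre: white disc 84 mm wide, 20 mm high, with an upright 18 mm peg whose top is 45 mm above the bench. The closed ring lies on the disc round the peg; lift the spread ring 30 mm to clear it.
- groove (a point): Middle of the groove in the short shaft, on its axis, z up, 53 mm above the bench. The neck in the groove is 19 mm thick and 14 mm tall, between a 60 mm wide aluminium shoulder disc (7 mm below this point) and the shaft's head (7 mm above). A ring resting on the shoulder has its centre 3 mm below this point. The shaft stands on a fixed round grey motor 96 mm wide.
- shaft_top (a point): Top centre of the head of the grooved shaft: steel, 26 mm thick, 10 mm tall, chamfered; 17 mm above the groove point and 70 mm above the bench.
- plain_top (a point): Top centre of the wrong shaft: a like fixed grey motor, whose steel shaft is plain, 26 mm thick, without groove or head, its top 106 mm above the bench. Not to be used.

How it is judged:
On the way:
1. the ring is spread and lifted clear of the stand (value of joint clip_left above 0.15 rad and distance of clip_ring from where it was at the start of the episode above 0.025 m), for 0.1 s.
At the end, for the whole second after the job is handed in: The ring is closed (pliers' opening under 0.06 rad) in the groove of the short shaft: its centre within 6 mm of the shaft's axis and between 7 mm below and 6 mm above the middle of the groove, the pliers upright within 0.2 rad and at rest (horizontal distance between clip_ring and groove below 0.006 m and z of clip_ring in the frame of groove between -0.007 and 0.006 m and value of joint clip_left below 0.06 rad and angle between clip_ring's own z axis and vertical below 0.2 rad and velocity of joint clip_left below 0.1 rad/s); the robot touches nothing.
It also fails if it takes over 35 s, if anything falls off the work surface, if the arm or the gripper's body presses on something with over 40 N, if the wrist force passes 120 N, or if a joint passes its speed limit or range.

### The arm

A 6-joint arm with a two-finger parallel gripper is mounted at the origin on a cart in front of the work surface, level with it; the furniture and walls round the work are solid. World frame = base frame: x ahead of the robot, y to its left, z up, the work surface at z = 0. Lengths are in m, angles in rad, forces in N, time in s.
With the tool pointing down it reaches from about 0.35 to 0.8 m from the base axis. Payload 7.3 kg.
Tool frame: the origin (TCP) lies between the finger pads; the fingertips stand 25 mm ahead of it and the grasp point (between the pads) lies 6 mm ahead of it (r.tip_extent is the distance from the TCP to the fingertips, in m); z points along the fingers, y is the line along which they close (so a half turn about z gives the same grasp; the last joint's range is limited). The gripper opens to 85 mm and grips with 20 to 120 N. Pads are 22 mm wide; open, the fingers measure 114 mm over their backs; the gripper's body (76 mm by 85 mm) begins 54 mm behind the grasp point. The pads swing forward as they close: fully open they stand 13 mm farther back than shut.
Start: joints at [1.146, 0.342, 1.524, -0, 1.275, -0.146], TCP at [0.144, 0.505, 0.256] pointing down, gripper open.
Joint ranges: [-2.53, 2.53], [-0.77, 2.02], [0.04, 2.7], [-1, 4.14], [0.28, 2.66], [-3.11, 3.11]. Speed limits (rad/s): [2.57, 2.57, 3.14, 3.14, 3.14, 3.14].

### API

Orientations are given as a unit quaternion [x, y, z, w].
In Python, from workcell import r, command_gripper, optics gives the robot as it stands. The module is installed in compiled form; this text tells all that it offers. Calls block until the motion is done:
- r.reach(position, orientation): joint-space move of the TCP to a pose.
- r.move_straight(position, orientation=None, speed=0.15, max_force=None): straight line of the TCP; orientation=None keeps the orientation; speed is the mean speed in m/s. With max_force (N) it stops when the force on the tool has changed by that much, and returns True; else False.
- r.movej(angles): joint-space move.
- command_gripper(opening, force=None): finger opening in m; force is the grip in N (None keeps the last); returns when the fingers have stopped.
- r.hold(seconds).
- r.solve_ik(position, orientation): joint angles nearest the present ones, or None.
- r.read_state(): the state.
- optics.get_image(name): name is "scene" or "top"; returns (picture, depth): 384x512x3 uint8, red, green, blue; 384x512 float32, m along the optical axis (not along the pixel's ray), 0 where there is no reading.
- optics.camera_model(name): a dict with "K" (3x3 intrinsics, pixels), "R" (3x3) and "t" (3): a world point X has camera coordinates R X + t. Camera axes: x right, y down, z forward; pixel columns grow to the right and rows downward; lengths in m; the calibration is good to about 2 mm. A picture is of the moment at which its call begins. camera_model takes no time and is no camera call.
A pose or a line that the arm cannot do raises r.PlanningError and nothing moves.
- r.finish_job(): hands the job in; it is judged then, once.
The state is a dict: "time_s": time; "joint_positions": joint angles; "dq": joint speeds; "tau": joint torques, N m; "eef_pos": TCP position; "eef_rot": TCP orientation; "contact_force": force on the tool from outside, world axes, zero at the start; "torque": the same for the moment, N m; "grip_width": finger opening in m; "grip_force": force on a finger pad.
Only numpy, scipy, OpenCV 4.12 (cv2) and the standard library are available. Lean on these libraries where they do the work, as an engineer would, in place of code of your own. Each camera call takes 0.05 s, during which the arm holds its last target. There are 200 camera calls.

## Working session

There is one attempt and no reset: what is moved stays moved. The work goes in short steps, each a Python script; the robot and the scene stay as the last script left them, time stands still between calls to the robot, and variables do not carry over. Pictures are saved under pics/ and viewed, at most 10 in all, crops included, and the job is handed in when it is done.

```bash
mkdir -p pics
python3 - <<'E'
from workcell import r, optics
import cv2,numpy as np
for n in("scene","top"):
    im,d=optics.get_image(n); np.savez(f"pics/{n}0.npz",im=im,d=d)
    cv2.imwrite(f"pics/{n}0.png",im[...,::-1]); c=optics.camera_model(n)
    print(n,c["K"].round(1).tolist(),(-c["R"].T@c["t"]).round(3),c["R"].round(3).tolist())
s=r.read_state();print(s["time_s"],s["eef_rot"],s["grip_width"],r.tip_extent)
E
```

```text
scene [[409.1, 0.0, 260.4], [0.0, 409.1, 184.9], [0.0, 0.0, 1.0]] [-0.064 -0.52   0.673] [[0.675, -0.738, 0.019], [-0.428, -0.413, -0.804], [0.601, 0.534, -0.595]]
top [[462.2, 0.0, 248.4], [0.0, 462.2, 200.6], [0.0, 0.0, 1.0]] [0.304 0.008 1.287] [[-0.012, -1.0, 0.007], [-0.989, 0.01, -0.15], [0.15, -0.009, -0.989]]
0.1 [ 1.38951888e-01  9.90298885e-01 -6.66498846e-04 -2.16307209e-04] 0.08511233327402588 0.025
```

View pics/scene0.png

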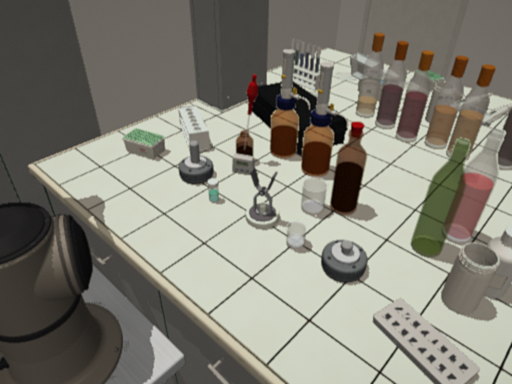

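View pics/top0.png

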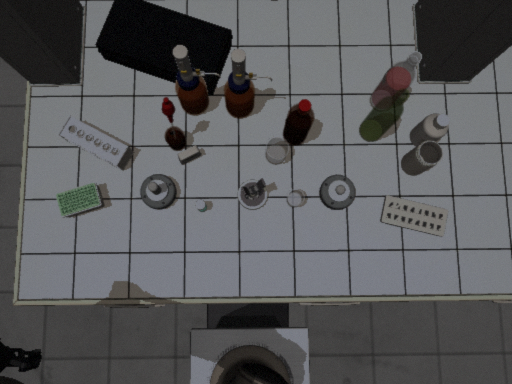

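The scene view shows the pliers on the stand at about (263,205), the short shaft at (345,258) and the plain shaft at (196,165). In the top view they are at (253,193), (338,192) and (157,190). Next I'll enlarge both views.

Run:
```python
import cv2,numpy as np
T=np.load("pics/top0.npz")["im"][...,::-1];S=np.load("pics/scene0.npz")["im"][...,::-1]
z=lambda i,x,y,w:cv2.resize(i[y:y+w,x:x+w],(390,290) if 0 else (300,300),interpolation=cv2.INTER_CUBIC)
o=np.vstack([np.hstack([z(T,228,168,50),z(T,313,168,50)]),np.hstack([z(S,225,155,75),z(S,307,220,75)])])
cv2.imwrite("pics/z.png",np.clip(o*1.3,0,255))
```

```text
[ WARN:0@0.044] global loadsave.cpp:1063 imwrite_ Unsupported depth image for selected encoder is fallbacked to CV_8U.
```

View pics/z.png

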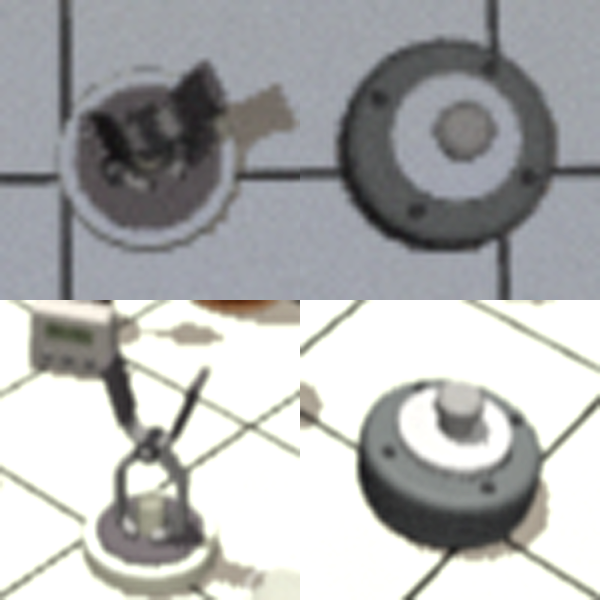

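The zoomed crops show both pliers handles, dark, at about top px (246,190) and (261,185). The closed ring is round the peg. The short shaft's head is at top px (340,190), with its shoulder disc round it. Next I'll use point clouds for the handles and ray/plane casts for the round parts.

```bash
cat > h.py <<'E'
import numpy as np,cv2
from workcell import r,optics,command_gripper
def cloud(n,d):
    c=optics.camera_model(n);K,R,t=c["K"],c["R"],np.array(c["t"])
    v,u=np.indices(d.shape); X=np.stack([(u-K[0,2])/K[0,0]*d,(v-K[1,2])/K[1,1]*d,d],-1)
    W=(X-t)@R; W[d<=0]=np.nan; return W
def cast(n,uv,z):
    c=optics.camera_model(n);K,R,t=c["K"],c["R"],np.array(c["t"])
    uv=np.atleast_2d(uv).astype(float); q=np.c_[uv,np.ones(len(uv))]@np.linalg.inv(K).T@R; C=-R.T@t
    return C+q*((z-C[2])/q[:,2])[:,None]
def circ(P):
    A=np.c_[2*P[:,:2],np.ones(len(P))];s=np.linalg.lstsq(A,(P[:,:2]**2).sum(1),rcond=None)[0]
    return s[:2],np.sqrt(s[2]+s[:2]@s[:2])
E
python3 - <<'E'
from h import *
st=cast("top",[(252.5,194)],.02)[0];sh=cast("top",[(340.3,190)],.07)[0]
print("rough",st,sh)
for n in("scene","top"):
    f=np.load(f"pics/{n}0.npz");W=cloud(n,f["d"]);im=f["im"].astype(int)
    dist=np.hypot(*(W[...,:2]-st[:2]).transpose(2,0,1))
    m=(dist<.06)&(W[...,2]>.108)&(W[...,2]<.16);P=W[m]
    l,cs=cv2.kmeans(P[:,:2].astype(np.float32),2,None,(3,50,1e-6),5,0)[1:]
    print(n,"handles",[(np.median(P[l[:,0]==k],0).round(4),(l==k).sum(),P[l[:,0]==k].min(0).round(3),P[l[:,0]==k].max(0).round(3)) for k in(0,1)])
    for nm,c,z,lo,hi,rr in(("disc",st,.02,.012,.03,.05),("head",sh,.07,.06,.08,.03),("should",sh,.046,.04,.052,.04),("motor",sh,.04,.02,.041,.056)):
        dd=np.hypot(*(W[...,:2]-c[:2]).transpose(2,0,1))
        m=((dd<rr)&(W[...,2]>lo)&(W[...,2]<hi)).astype(np.uint8)
        ct=max(cv2.findContours(m,0,1)[0],key=cv2.contourArea)[:,0]
        hull=cv2.convexHull(ct)[:,0]
        print(n,nm,m.sum(),np.median(W[...,2][m>0]).round(4),circ(cast(n,hull,z)),W[m>0].mean(0).round(4))
E
```

```text
rough [ 0.51475991 -0.01477222  0.02      ] [ 0.51487329 -0.24903024  0.07      ]
scene handles [(array([0.5046, 0.0068, 0.1279]), np.int64(99), array([ 0.495, -0.002,  0.108]), array([0.519, 0.021, 0.143])), (array([ 0.5172, -0.0365,  0.1314]), np.int64(54), array([ 0.512, -0.042,  0.108]), array([ 0.538, -0.029,  0.143]))]
scene disc 538 0.0207 (array([ 0.5122634 , -0.01527547]), np.float64(0.043354178596988785)) [ 0.5068 -0.0199  0.0209]
scene head 112 0.0704 (array([ 0.51472273, -0.24899248]), np.float64(0.014740907365986175)) [ 0.5151 -0.2488  0.0694]
scene should 512 0.0469 (array([ 0.51148268, -0.25025928]), np.float64(0.03892944585170962)) [ 0.5099 -0.2513  0.0457]
scene motor 806 0.0381 (array([ 0.50833584, -0.25159363]), np.float64(0.05160621766845256)) [ 0.4999 -0.2564  0.0353]
top handles [(array([ 0.5234, -0.0347,  0.1314]), np.int64(66), array([ 0.512, -0.045,  0.108]), array([ 0.535, -0.025,  0.144])), (array([0.5059, 0.0062, 0.1344]), np.int64(47), array([ 0.495, -0.002,  0.108]), array([0.518, 0.016, 0.145]))]
top disc 478 0.0201 (array([ 0.51433191, -0.01390069]), np.float64(0.04130517109311517)) [ 0.5089 -0.0136  0.0203]
top head 72 0.0697 (array([ 0.51708692, -0.24820624]), np.float64(0.01256597357856796)) [ 0.5173 -0.2484  0.0697]
top should 390 0.0455 (array([ 0.51431212, -0.24818288]), np.float64(0.03752633899980838)) [ 0.515  -0.2485  0.0453]
top motor 511 0.0373 (array([ 0.51584404, -0.24681255]), np.float64(0.04835578353821816)) [ 0.5142 -0.2446  0.0365]
```

```bash
cat >> h.py <<'E'
from scipy.spatial.transform import Rotation as Ro
def down(yaw):  # tool z down, tool y along pliers' y
    y=np.array([-np.sin(yaw),np.cos(yaw),0]);z=np.array([0,0,-1.]);return Ro.from_matrix(np.c_[np.cross(y,z),y,z]).as_quat()
Q=down(np.deg2rad(21)); G=np.array([.515,-.0142])
def snap(k):
    for n in("scene","top"):
        im,d=optics.get_image(n);np.savez(f"pics/{n}{k}.npz",im=im,d=d);cv2.imwrite(f"pics/{n}{k}.png",im[...,::-1])
def st():
    s=r.read_state();print(round(s["time_s"],2),s["eef_pos"].round(4) if hasattr(s["eef_pos"],'round') else s["eef_pos"],np.round(s["contact_force"],1),np.round(s["grip_width"],4),np.round(s["grip_force"],1))
E
python3 - <<'E'
from h import *
print(r.solve_ik([*G,.24],Q))
r.reach([*G,.24],Q);st()
print(r.move_straight([*G,.133],speed=.08,max_force=6));st()
command_gripper(.024,25);st()
snap(1)
E
```

```text
[-1.76407952e-01  3.38082009e-01  1.57714587e+00 -4.44089210e-16
  1.22636477e+00 -2.11372342e+00]
2.38 [ 0.515  -0.0135  0.24  ] [-0.5 -1.1  0.7] 0.0857 0.0
False
3.87 [ 0.5153 -0.0142  0.1335] [-0.5 -0.7  0.2] 0.085 0.0
4.43 [ 0.5158 -0.0131  0.1351] [-2.7  6.3 15.6] 0.0302 23.5
```

Run:
```python
from h import *
S=np.load("pics/scene1.npz")["im"][...,::-1];T=np.load("pics/top1.npz")["im"][...,::-1]
z=lambda i,x,y:cv2.resize(i[y:y+100,x:x+80],(400,500),interpolation=cv2.INTER_CUBIC)
cv2.imwrite("pics/z1.png",np.clip(np.hstack([z(S,225,150),z(T,213,140)])*1.3,0,255).astype(np.uint8))
```

```text
(no output)
```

View pics/z1.png

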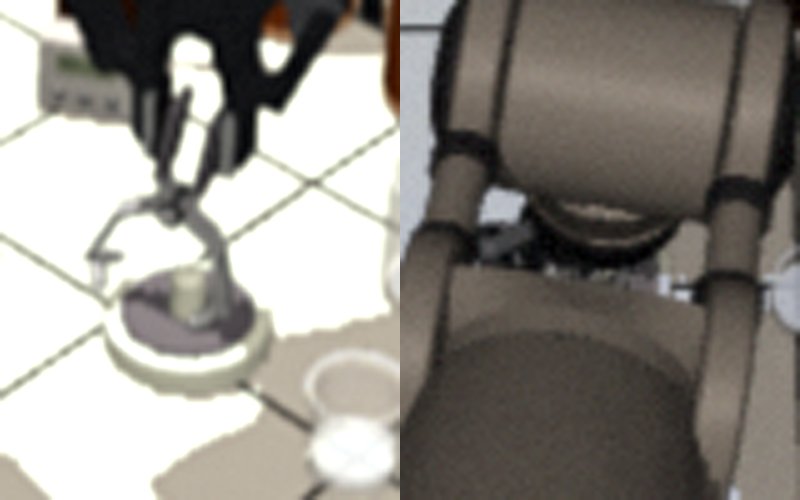

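The view shows the pliers tilted: the left half ring has swung out and up, while the right half is still on the disc by the peg. The squeeze is incomplete at 30 mm because the stand reacts on the ring. I'll raise a little to free it and finish the squeeze.

Run:
```python
from h import *
r.move_straight([.5155,-.0142,.146],speed=.04);st()
command_gripper(.022,40);st()
snap(2)
S=np.load("pics/scene2.npz")["im"][...,::-1]
cv2.imwrite("pics/z2.png",np.clip(cv2.resize(S[140:240,215:315],(500,500),interpolation=cv2.INTER_CUBIC)*1.3,0,255).astype(np.uint8))
```

```text
5.01 [ 0.5155 -0.0143  0.1459] [-0.3  0.1 -1.3] 0.0251 25.8
5.22 [ 0.5153 -0.0142  0.1456] [-0.2 -0.5 -1.3] 0.0242 39.5
```

View pics/z2.png

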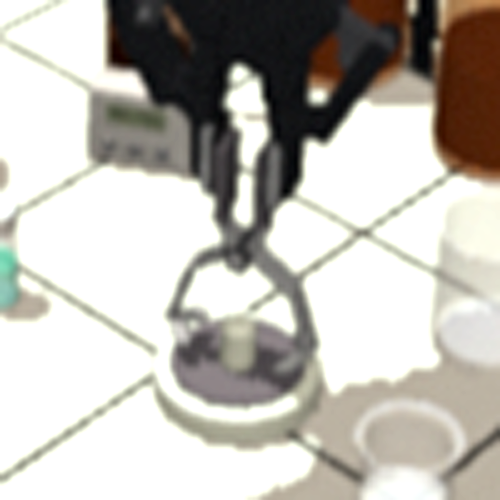

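The ring is now fully spread, the pliers look aligned with the pads, and they hang free (−1.3 N is their weight). Next I'll lift, carry to above the short shaft and look there.

Run:
```python
from h import *
r.move_straight([.5155,-.0142,.22],speed=.1);st()
r.move_straight([.5165,-.2485,.22],speed=.14);r.hold(.3);st()
snap(3)
for n in("scene","top"):
    W=cloud(n,np.load(f"pics/{n}3.npz")["d"]);c=np.array([.5165,-.2485])
    m=(np.hypot(*(W[...,:2]-c).transpose(2,0,1))<.06)&(W[...,2]>.08)&(W[...,2]<.185)
    P=W[m];a=np.deg2rad(21)
    L=np.c_[(P[:,:2]-c)@np.array([[np.cos(a),-np.sin(a)],[np.sin(a),np.cos(a)]]),P[:,2]]
    print(n,len(P))
    for z in np.arange(.08,.185,.005):
        q=L[(L[:,2]>=z)&(L[:,2]<z+.005)]
        if len(q):print(round(z,3),len(q),(q.min(0)*1e3).round(),(q.max(0)*1e3).round())
S=np.load("pics/scene3.npz")["im"][...,::-1]
cv2.imwrite("pics/z3.png",np.clip(cv2.resize(S[170:300,290:400],(507,599),interpolation=cv2.INTER_CUBIC)*1.3,0,255).astype(np.uint8))
```

```text
6.22 [ 0.5151 -0.0141  0.2194] [-0.9  1.  -0.7] 0.024 39.5
8.34 [ 0.5166 -0.2482  0.22  ] [ 0.1 -0.1 -1.3] 0.024 39.5
scene 429
0.105 9 [-14. -25. 108.] [ 15.  32. 110.]
0.11 79 [-15. -38. 110.] [ 14.  36. 115.]
0.115 23 [-10. -38. 115.] [  6.  39. 120.]
0.12 15 [ -5. -37. 120.] [  7.  38. 125.]
0.125 14 [ -5. -35. 126.] [  7.  37. 130.]
0.13 15 [ -6. -34. 130.] [  2.  35. 135.]
0.135 14 [ -6. -32. 135.] [  8.  33. 140.]
0.14 15 [ -6. -30. 140.] [  2.  32. 145.]
0.145 11 [ -6. -29. 145.] [  4.  30. 150.]
0.15 41 [ -7. -27. 150.] [  8.  29. 155.]
0.155 42 [ -8. -22. 155.] [  9.  23. 160.]
0.16 55 [-12. -16. 160.] [  9.  16. 165.]
0.165 30 [-12. -10. 165.] [ 13.   9. 170.]
0.17 40 [-10.  -7. 170.] [ 10.   8. 175.]
0.175 21 [ -6. -11. 175.] [  8.  13. 180.]
0.18 5 [ -7. -12. 180.] [  0.  11. 182.]
top 1
0.125 1 [ -6. -32. 127.] [ -6. -32. 127.]
```

View pics/z3.png

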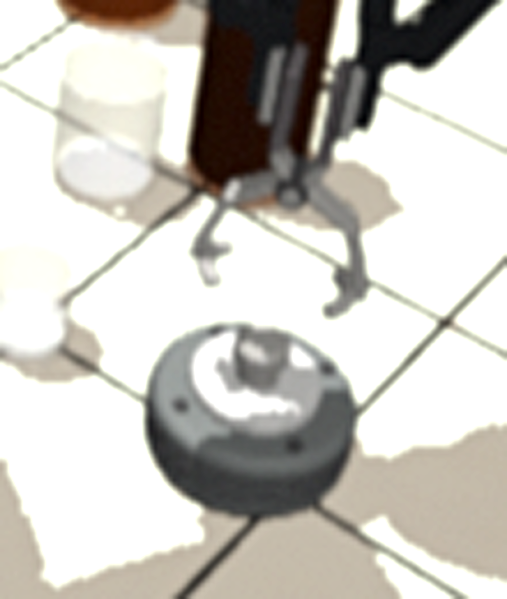

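The view shows the ring spread evenly about the shaft axis (y from −38 to +39 mm, x ±15 mm), with the half-ring undersides at z≈0.108. The pliers hang upright over the head at crop (262,355). I'll lower with contact sensing down to the shoulder.

Run:
```python
from h import *
c=[.516,-.2487]
print(r.move_straight([*c,.175],speed=.08,max_force=5));st()
print(r.move_straight([*c,.156],speed=.025,max_force=4));st()
snap(4)
S=np.load("pics/scene4.npz")["im"][...,::-1]
cv2.imwrite("pics/z4.png",np.clip(cv2.resize(S[190:300,295:395],(545,600),interpolation=cv2.INTER_CUBIC)*1.3,0,255).astype(np.uint8))
```

```text
False
9.16 [ 0.5162 -0.2489  0.1753] [-0.  -0.2 -0.9] 0.0246 39.5
True
9.72 [ 0.5161 -0.2487  0.1618] [-0.8  0.4  4.4] 0.024 39.4
```

View pics/z4.png

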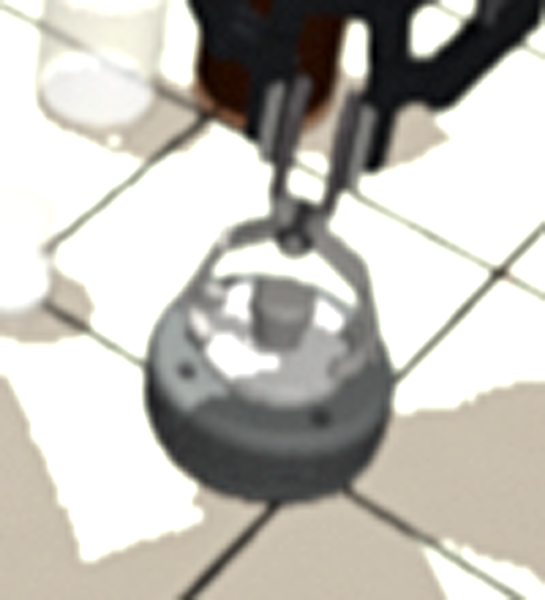

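The ring has passed over the head and touches the shoulder. The head, at crop (283,310), is inside the ring. I'll ease up 1 mm, then open in small steps, lowering slightly to offset the pads' backward swing.

Run:
```python
from h import *
c=[.516,-.2487]; z=.1628
r.move_straight([*c,z],speed=.02)
for w in(.029,.034,.039,.044,.049):
    command_gripper(w,20); z-=.0007; r.move_straight([*c,z],speed=.02,max_force=6); st()
snap(5)
S=np.load("pics/scene5.npz")["im"][...,::-1]
cv2.imwrite("pics/z5.png",np.clip(cv2.resize(S[190:300,295:395],(545,600),interpolation=cv2.INTER_CUBIC)*1.3,0,255).astype(np.uint8))
```

```text
10.54 [ 0.516  -0.2487  0.1621] [-0.7  0.4 -0. ] 0.029 6.8
11.02 [ 0.5161 -0.2488  0.1617] [-0.5 -0.1  2. ] 0.0337 5.9
11.49 [ 0.5162 -0.2488  0.1611] [-0.5  0.   4.6] 0.039 5.2
11.97 [ 0.5161 -0.2488  0.1603] [ 0.5 -0.4  3.4] 0.0441 4.4
12.44 [ 0.516  -0.2486  0.1593] [-0.5 -0.   0.5] 0.0488 4.1
```

View pics/z5.png

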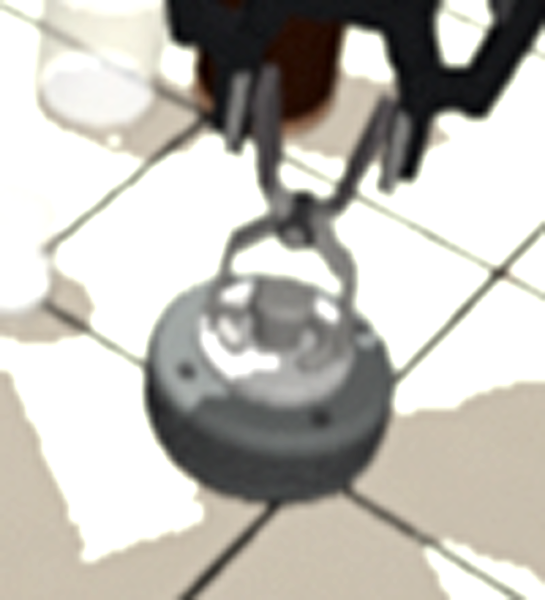

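The ring is closing symmetrically on the shoulder, below the head, and the pliers are upright. I'll continue opening, then retreat straight up.

Run:
```python
from h import *
c=[.516,-.2487]; z=.1593
for w in(.054,.059,.064):
    command_gripper(w,20); z-=.0007; r.move_straight([*c,z],speed=.02,max_force=6); st()
command_gripper(.085); st()
r.move_straight([*c,.26],speed=.08); r.reach([.42,-.02,.30],Q); r.hold(.3); st(); snap(6)
for n in("scene","top"):
    W=cloud(n,np.load(f"pics/{n}6.npz")["d"]);a=np.deg2rad(21)
    m=(np.hypot(*(W[...,:2]-c).transpose(2,0,1))<.06)&(W[...,2]>.07)&(W[...,2]<.2)
    P=W[m]
    L=np.c_[(P[:,:2]-c)@np.array([[np.cos(a),-np.sin(a)],[np.sin(a),np.cos(a)]]),P[:,2]]
    for z in np.arange(.08,.2,.015):
        q=L[(L[:,2]>=z)&(L[:,2]<z+.015)]
        if len(q):print(n,round(z,3),len(q),(q.min(0)*1e3).round(),(q.max(0)*1e3).round())
S=np.load("pics/scene6.npz")["im"][...,::-1];T=np.load("pics/top6.npz")["im"][...,::-1]
f=lambda i,x,y,w,h:cv2.resize(i[y:y+h,x:x+w],(390,520),interpolation=cv2.INTER_CUBIC)
cv2.imwrite("pics/z6.png",np.clip(np.hstack([f(S,307,190,75,100),f(T,315,160,48,64)])*1.3,0,255).astype(np.uint8))
```

```text
13.02 [ 0.5159 -0.2487  0.1584] [ 0.7  0.2 -1.3] 0.0538 3.1
13.49 [ 0.516  -0.2487  0.1578] [ 0.  -0.3 -0.8] 0.0593 2.3
13.97 [ 0.516  -0.2487  0.1572] [ 0.2  0.1 -0.4] 0.0637 0.0
14.32 [ 0.516  -0.2487  0.1572] [ 0.4  0.4 -0.2] 0.0851 0.0
17.03 [ 0.4203 -0.0207  0.2996] [ 0.8 -0.5 -0.8] 0.0848 0.0
scene 0.08 45 [ -5. -22.  80.] [11. 23. 95.]
scene 0.095 74 [-10. -19.  95.] [ 11.  19. 110.]
scene 0.11 109 [ -9. -15. 110.] [ 15.  17. 125.]
scene 0.125 58 [ -8. -21. 125.] [ 12.  20. 140.]
scene 0.14 69 [ -9. -25. 141.] [ 14.  27. 155.]
scene 0.155 100 [ -9. -30. 156.] [ 14.  31. 170.]
top 0.08 16 [ -5. -21.  80.] [ 8. 22. 95.]
top 0.095 17 [ -5. -17.  95.] [ 15.  19. 110.]
top 0.11 68 [-11. -15. 110.] [ 13.   8. 124.]
top 0.125 33 [ -9. -20. 126.] [ 12.  19. 140.]
top 0.14 33 [ -9. -23. 140.] [ 12.  20. 155.]
top 0.155 65 [ -9. -32. 156.] [ 12.  29. 170.]
top 0.17 3 [ -7. -28. 171.] [  9.  27. 174.]
```

View pics/z6.png

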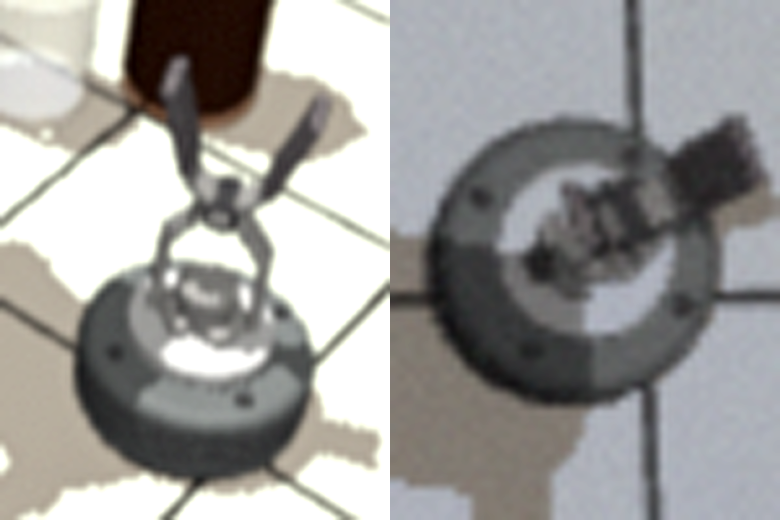

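The handles stand 61–62 mm apart at the top (closed), with their tops at z≈0.17 as expected for a ring on the shoulder. The pliers are upright and centred, and the arm is clear.

```bash
python3 -c "
from workcell import r
print(r.finish_job())"
```

```text
the job is handed in; nothing more can be done
None
```

The job is handed in, with no verdict returned: the final pictures and depth show the pliers upright on the short shaft, ring closed in the groove under the head, and the arm clear at about 17 s.

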